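# Hold the mug tilted under the yellow tap

## Robot

A 6-joint arm with a two-finger parallel gripper is mounted at the origin on the work surface. World frame = base frame: x ahead of the robot, y to its left, z up, the work surface at z = 0. Lengths are in m, angles in rad, forces in N, time in s.
With the tool pointing down it reaches from about 0.4 to 0.825 m from the base axis. Payload 7 kg.
Tool frame: the origin (TCP) lies at the centre of the arm's flange, where the gripper is bolted on; the fingertips stand 178 mm ahead of it and the grasp point (between the pads) lies arm.tcp_to_grasp ahead of it (arm.tcp_to_grasp is the distance from the TCP to the grasp point, in m); z points along the fingers, y is the direction in which the jaws open and shut (so a half turn about z gives the same grasp; the last joint's range is limited). The gripper opens to 88 mm and grips with 3 to 60 N. Pads are 19 mm wide; open, the fingers measure 130 mm over their backs; the gripper's body (78 mm by 193 mm) begins 47 mm behind the grasp point.
Start: joints at [0.288, 0.359, 0.012, 0, -1.224, -0.288], TCP at [0.675, -0, 0.405] pointing down, gripper open.
Joint ranges: [-3.07, 3.07], [-1.43, 2.12], [-1.02, 1.25], [-3.03, 1.67], [-3.05, -0], [-3.03, 3.03]. Speed limits (rad/s): [2.39, 2.39, 3.01, 3.14, 3.14, 3.14].

## Interface

Orientations are given as [roll, pitch, yaw] about the fixed x, y, z axes, in that order (R = Rz(yaw) Ry(pitch) Rx(roll)).
In Python, from station import arm gives the robot as it stands.
- The arm moves only by the tool move_arm, never from a script. Its argument "deltas" is a list of rows, each a list of 6 numbers: the shift along the world's x, y, z in mm, then the turn, a rotation vector about the world's x, y, z in degrees. In form: [[tx, ty, tz, ax, ay, az], ...]. A call has exactly 5 rows; each row shifts and turns the commanded pose from where the row before left it; what a row does not reach is not made up. A row lasts 1/12 s, in which the tool goes at most 41.7 mm and 7.16 degrees, less where a joint would pass 70% of its speed; a pose out of reach is approached as far as the arm can. A call with a gripper value outside its range is refused whole. "claw" is the closure in counts, from 0 (fully open) to 255 (shut), set as the call begins (left out, the last holds). The fingers move at their own pace and stop on an object; "squeeze" is the grip in N (left out, the last holds). Time passes only in rows, so rows that do not move let the fingers close, or fill a call up. It gives the time, the measured TCP pose, the force and the opening at its end, in the units of the state.
- arm.get_state(): the state, without advancing time (a new reading comes with each control period).
- arm.grab_frame(name): name is "scene" or "side" or "wrist"; returns the picture (420x560x3 uint8, red, green, blue); there is no depth.
- arm.calibration(name): a dict with "intrinsics" (3x3 intrinsics, pixels), "k1" (the pictures are not rectified: a ray, as slopes to the right and down, at radius r is drawn at 1 + k1 r^2 times it, then the intrinsics apply), "T" (4x4, takes a point from camera to world coordinates); the wrist camera has in their place "mount" (4x4, takes a point from camera to tool coordinates, whose origin is the TCP and whose axes are the flange's). Camera axes: x right, y up, looking along -z (the intrinsics and any distortion apply to the point x, -y, -z); pixel columns grow to the right and rows downward; lengths in m; the calibration is good to about 2 mm. A picture is of the moment at which its call begins: read the wrist's pose just before it. calibration takes no time and is no camera call.
- arm.job_done(): hands the job in, once; it reports no verdict.
Trained networks look in the newest picture that a camera, given by its name, has taken for a name from the list of things; names that differ only in an ending like _2 or _b are one class to them, and where a whole thing is asked for, a point or a joint stands for the part that bears it (a point fixed in the world has none). Each returns a list of dicts, best first, with "score" (0 to 1); they miss things now and then, are a little off and sometimes report something else, mostly with a low value. They report only what shows in the picture. A call takes as long as a camera call. They do not tell look-alikes from the thing itself.
- arm.spot_in(thing, camera): "xy" ([column, row] in pixels, amid what is visible of it).
- arm.masks_of(thing, camera): "pixels" (420x560 bool, what is visible of it) and "xy" ([column, row] in pixels, amid what is visible of it).
- arm.spot_point(thing, camera): "xy" ([column, row] in pixels: a listed point, or the origin of a listed thing).
The state is a dict: "t": time; "q": joint angles; "qd": joint speeds; "joint_efforts": joint torques, N m; "eef_pos": TCP position; "ee_rot": TCP orientation; "force": force on the tool from outside, world axes, zero at the start; "moment": the same for the moment, N m; "width": finger opening in m.
Only numpy, scipy, OpenCV 4.12 (cv2) and the standard library are available. Lean on these libraries where they do the work, as an engineer would, in place of code of your own. Each camera call takes 0.05 s, during which the arm holds its last target. There are 200 camera calls.

## Task

Lift the white mug with the blue handle out of the red crate, keeping it upright until it is clear, and bring it to the draught tap with the yellow handle. Tilt it about 45 degrees and hold its mouth centred under that tap's nozzle and close below it (about 3 to 5 cm, nozzle neither dipped in nor touched), ready for filling; the job finishes with the robot still holding it there, motionless. Touch neither tap, and do not upset the carafes in the crate or the tumbler under the other tap.

Things in the scene. Friction and masses are not known exactly. Their poses are not given: they have to be found in the camera images.
- mug: The only mug: stoneware, white, blue handle, two blue rings near its foot, upright in a cell of the crate's row nearer the robot. Open cylinder, 88 mm outer diameter, 160 mm tall, 5 mm wall, 0.4 to 0.6 kg. Origin: centre of its underside; z up its axis to the mouth. The handle stands out along its -x, roughly towards the robot (within 30 degrees of the world's -x).
- mug_mouth (a point): Centre of the mug's mouth, in the plane of the rim, 160 mm above the origin; axes as the mug's.
- mug_handle (a point): Upper part of the handle's upright bar, the place to grip: 74 mm from the mug's axis along its -x, 115 mm above its underside, 45 mm below the rim. Bar 16 mm wide (along the mug's y, flat sides), 12 mm thick (x), from 72 to 142 mm above the underside, above the crate's wall; 24 mm free between bar and mug. Pinched along y from above with 80 N or more it does not turn in the pads.
- crate: Red plastic crate with lattice sides, fixed, 300 mm (x) by 400 mm (y), 75 mm high. Origin: centre of its underside. 6 mm floor; 2 by 3 cells about 140 (x) by 125 (y) mm, cell centres at x = -72 and +72, y = -128, 0 and +128 mm; partitions 51 mm high. One cell of the far row is empty.
- font: Draught font, fixed: T-shaped steel column with a drip tray at its foot, turned roughly towards the robot. Origin: on the counter, midway below the nozzles; x points away from the user (the taps face its -x). Drip tray x -120 to +75 mm, y +-170 mm, 14 mm high. Column, 68 mm diameter, at x = +140 mm; on it a cross pipe along y, 68 mm diameter, 320 mm long, axis 345 mm above the counter.
- tap_yellow: The tap with the yellow handle, fixed to the font 100 mm left or right of its middle. Origin: on the counter plumb below its nozzle; axes as the font's. A 22 mm pipe runs from it to the cross pipe (+x) at 345 mm height; the tap body (32 mm diameter) spans 305 to 374 mm height; above it the handle rises to about 480 mm, leaning about 9 degrees towards -x.
- tap_yellow_nozzle (a point): Centre of the outlet of the yellow tap's nozzle, 275 mm above the counter. The nozzle is a vertical tube, 14 to 16 mm in diameter for its lowest 30 mm, and opens downwards.
- tap_black: The other tap, with a black handle, alike and 200 mm beside the yellow one. Origin on the counter plumb below its nozzle.
- tumbler: Green glass tumbler, 62 mm diameter, 95 mm tall, standing on the drip tray below the black tap. Origin: centre of its underside.
- carafe0: Clear glass carafe with a waist, 76 mm diameter, 185 mm tall, standing in the crate. Origin: centre of its underside.
- carafe1: Carafe like carafe0.
- carafe2: Carafe like carafe0.
- carafe3: Carafe like carafe0.
Mind the look-alikes: they are no part of the job. What is shaped like the mug but green is not meant.

How it is judged:
On the way, in this order (a step that is already met when the one before it is completed fails the run):
1. the mug is lifted clear of the crate, upright (z of mug in the frame of crate above 0.085 m and angle between mug's own z axis and vertical below 0.3 rad and contact force between mug and the fingers above 1 N), for 0.1 s.
2. the mug is brought, tilted, under the yellow tap (horizontal distance between mug_mouth and tap_yellow_nozzle below 0.025 m and distance between mug_mouth and tap_yellow_nozzle below 0.065 m and angle between mug's own z axis and vertical above 0.58 rad), for 0.2 s.
At the end, for the whole second after the job is handed in: The mug is gripped and at rest, tilted 33 to 57 degrees, its mouth's centre within 25 mm of plumb below the yellow tap's outlet and within 65 mm of it, the outlet 5 mm or more outside the rim's plane; underside over 50 mm above the counter; mug touching no tap, font, crate or tumbler (all of step 2 and z of tap_yellow_nozzle in the frame of mug_mouth above 0.005 m and angle between mug's own z axis and vertical below 0.99 rad and linear speed of mug below 0.03 m/s and angular speed of mug below 0.2 rad/s and contact force between mug and the fingers above 1 N and contact force between mug and font below 0.3 N and contact force between mug and tap_yellow below 0.3 N and contact force between mug and crate below 0.3 N and contact force between mug and tumbler below 0.3 N and height (world z) of mug above 0.05 m); the arm keeps its last pose, push and grip.
It fails at once if a tap is touched (more than 2 N) (contact force between any of tap_yellow, tap_black and anything else above 2 N).
It fails at once if a carafe or the tumbler is tipped over 20 degrees (angle between any of carafe0, carafe1, carafe2, carafe3, tumbler's own z axis and vertical above 0.35 rad).
It fails at once if a carafe or the tumbler is shifted by more than 40 mm (distance of any of carafe0, carafe1, carafe2, carafe3, tumbler from where it was at the start of the episode above 0.04 m).
It also fails if it takes over 51 s, if anything falls off the work surface, if the arm or the gripper's body presses on something with over 40 N, if the wrist force passes 120 N, or if a joint passes its speed limit or range.

## Working session

There is one attempt and no reset: what is moved stays moved. The work goes in short steps, Python scripts to look and compute and a tool call to move; the robot and the scene stay as the last step left them, time stands still between calls to the robot, and variables do not carry over. Pictures are saved under pics/ and viewed, about 8 in all and at most 12, crops included, and the job is handed in when it is done.

Besides the shell and the picture viewer there is one more tool, called after "Call:" as name(argument=value, ...), one argument or row to a line, values as JSON. move_arm: Moves the arm, as the interface text tells. Its arguments: {"type":"object","properties":{"deltas":{"type":"array","items":{"type":"array","items":{"type":"number"}}},"claw":{"type":"number"},"squeeze":{"type":"number"}},"required":["deltas"]}

```bash
ls; mkdir -p pics
cat > h.py <<'E'
import numpy as np, cv2
from station import arm
from scipy.spatial.transform import Rotation as Rn
def cam(name):
    c=arm.calibration(name)
    if name=='wrist':
        s=arm.get_state(); T=np.eye(4); T[:3,:3]=Rn.from_euler('xyz',s['ee_rot']).as_matrix(); T[:3,3]=s['eef_pos']
        T=T@np.array(c['mount'])
    else: T=np.array(c['T'])
    return np.array(c['intrinsics']),c['k1'],T
def ray(C,xy):
    K,k1,T=C; d=(np.array([xy[0],xy[1],1.])@np.linalg.inv(K).T)[:2]
    u=d.copy()
    for _ in range(30): u=d/(1+k1*(u@u))
    v=T[:3,:3]@np.array([u[0],-u[1],-1]); return T[:3,3],v/np.linalg.norm(v)
def atz(C,xy,z):
    o,v=ray(C,xy); return o+v*(z-o[2])/v[2]
def proj(C,p):
    K,k1,T=C; q=np.linalg.inv(T)@np.append(p,1); u=np.array([q[0],-q[1]])/-q[2]
    u=u*(1+k1*(u@u)); return (K@np.append(u,1))[:2]
def tri(rs):
    A=0;b=0
    for o,v in rs:
        P=np.eye(3)-np.outer(v,v); A=A+P; b=b+P@o
    x=np.linalg.solve(A,b); return x,[np.linalg.norm((np.eye(3)-np.outer(v,v))@(x-o)) for o,v in rs]
def save(name,img): cv2.imwrite('pics/'+name,img[:,:,::-1])
E
python3 - <<'E'
from h import *
np.set_printoptions(precision=3,suppress=True)
print(arm.tcp_to_grasp, arm.get_state())
ims=[]
for n in ['scene','side']:
    im=arm.grab_frame(n); save(n+'0.png',im)
    C=cam(n); print(n,C[0][0,0],C[1],C[2])
    for th in ['mug','mug_mouth','mug_handle','crate','font','tap_yellow','tap_yellow_nozzle','tap_black','tumbler']:
        r=arm.spot_point(th,n); print(th,[(np.round(a['xy']).tolist(),round(a['score'],2)) for a in r[:4]])
E
```

```text
pics
0.1593 {'t': 0.0, 'q': array([ 0.288,  0.359,  0.011, -0.   , -1.224, -0.288]), 'qd': array([ 0.001, -0.   ,  0.001, -0.001,  0.003, -0.   ]), 'joint_efforts': array([ -0.001, -58.273,  29.306,   6.997,   0.007,  -0.   ]), 'eef_pos': array([ 0.675, -0.   ,  0.404]), 'ee_rot': array([ 3.14 , -0.   , -1.571]), 'force': array([-0.441,  0.167, -0.276]), 'moment': array([-0.018,  0.003, -0.007]), 'width': 0.08746275729486848}
scene 419.13261237101705 -0.10861287187819463 [[-0.781 -0.503  0.37   0.903]
 [ 0.624 -0.618  0.478  0.56 ]
 [-0.012  0.604  0.797  1.034]
 [ 0.     0.     0.     1.   ]]
mug [([409.0, 294.0], 0.97), ([321.0, 329.0], 0.68)]
mug_mouth [([327.0, 300.0], 0.85), ([422.0, 265.0], 0.83), ([188.0, 211.0], 0.47)]
mug_handle [([353.0, 300.0], 0.94), ([440.0, 292.0], 0.77)]
crate [([296.0, 341.0], 0.91)]
font [([190.0, 212.0], 0.65), ([295.0, 291.0], 0.54)]
tap_yellow []
tap_yellow_nozzle []
tap_black []
tumbler [([192.0, 227.0], 0.69)]
side 512.5306792945722 0.058333130109958456 [[ 0.984  0.095 -0.151  0.33 ]
 [-0.178  0.572 -0.801 -1.105]
 [ 0.01   0.815  0.58   0.987]
 [ 0.     0.     0.     1.   ]]
mug [([203.0, 190.0], 0.8), ([275.0, 196.0], 0.55)]
mug_mouth [([275.0, 153.0], 0.85), ([200.0, 147.0], 0.63)]
mug_handle [([256.0, 161.0], 0.96), ([192.0, 152.0], 0.68)]
crate [([301.0, 194.0], 0.88)]
font [([334.0, 315.0], 0.56)]
tap_yellow []
tap_yellow_nozzle [([326.0, 256.0], 0.94)]
tap_black []
tumbler []
```

Run:
```python
import cv2,numpy as np
a=cv2.imread('pics/scene0.png');b=cv2.imread('pics/side0.png')
cv2.imwrite('pics/s0.png',cv2.resize(a,(800,600)));cv2.imwrite('pics/d0.png',cv2.resize(b,(800,600)))
```

```text
(no output)
```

View pics/s0.png

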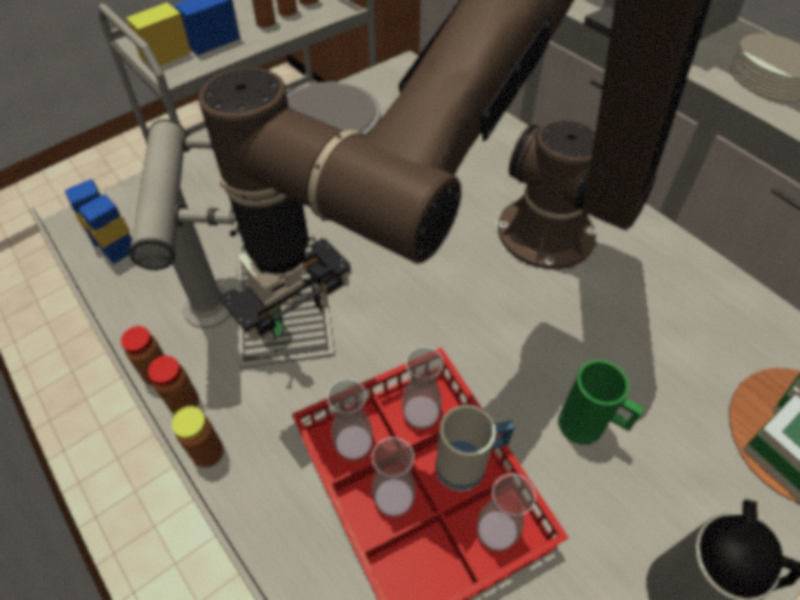

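View pics/d0.png

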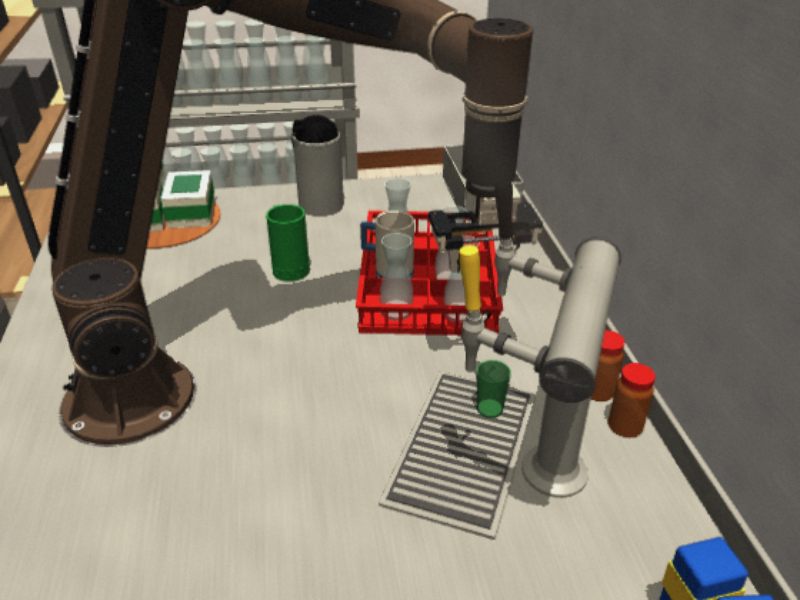

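The scene picture (scaled 800x600) shows the white mug with a blue handle at (466,447), in the near row's middle cell, and the green look-alike at (595,400), outside the crate. The side picture shows the yellow tap at (470,300), with its nozzle at about (470,370). The arm hides the taps in the scene view.

Run:
```python
from h import *
np.set_printoptions(precision=3,suppress=True)
S=cam('scene');D=cam('side')
print('nozzle side',atz(D,(326,256),.275))
print('mouth',tri([ray(S,(327,300)),ray(D,(275,153))]))
print('handle',tri([ray(S,(353,300)),ray(D,(256,161))]))
f=.7
print('crate',tri([ray(S,(296,341)),ray(D,(301,194))]))
for n,p in dict(tray1=(445,375),tray2=(533,398),tray3=(495,534),tray4=(384,500)).items(): print(n,atz(D,np.array(p)*f,.014))
for n,p in dict(c1=(360,330),c2=(500,330)).items(): print(n,atz(D,np.array(p)*f,0.0))
print('colbase',atz(D,np.array((555,470))*f,0.0))
print('mug foot scene', atz(S,np.array((462,478))*f,0.006))
print('crate corners top scene',[atz(S,np.array(p)*f,.075) for p in [(297,416),(442,351),(566,537)]])
print('crate corners top side',[atz(D,np.array(p)*f,.075) for p in [(358,287),(500,290)]])
print(arm.calibration('wrist'))
```

```text
nozzle side [ 0.565 -0.323  0.275]
mouth (array([0.56 , 0.307, 0.166]), [np.float64(0.0004172411635123148), np.float64(0.00041724116351234396)])
handle (array([0.499, 0.335, 0.127]), [np.float64(0.0017554703672603487), np.float64(0.0017554703672601828)])
crate (array([0.641, 0.294, 0.009]), [np.float64(0.005522310709878515), np.float64(0.005522310709878487)])
tray1 [ 0.604 -0.056  0.014]
tray2 [ 0.755 -0.147  0.014]
tray3 [ 0.6   -0.427  0.014]
tray4 [ 0.44  -0.334  0.014]
c1 [0.458 0.13  0.   ]
c2 [0.757 0.08  0.   ]
colbase [ 0.742 -0.309  0.   ]
mug foot scene [0.57  0.326 0.006]
crate corners top scene [array([0.742, 0.074, 0.075]), array([0.452, 0.133, 0.075]), array([0.531, 0.52 , 0.075])]
crate corners top side [array([0.463, 0.185, 0.075]), array([0.763, 0.124, 0.075])]
{'intrinsics': array([[332.224,   0.   , 277.611],
       [  0.   , 332.224, 210.327],
       [  0.   ,   0.   ,   1.   ]]), 'k1': 0.024425866872135254, 'mount': array([[-0.   ,  0.97 ,  0.244,  0.067],
       [ 1.   ,  0.001, -0.   , -0.   ],
       [-0.   ,  0.244, -0.97 ,  0.019],
       [ 0.   ,  0.   ,  0.   ,  1.   ]])}
```

Call:
move_arm(
  deltas=[
    [-20, 33, 3, 0, 0, 6],
    [-20, 33, 3, 0, 0, 6],
    [-20, 33, 3, 0, 0, 6],
    [-20, 33, 3, 0, 0, 6],
    [-20, 33, 3, 0, 0, 6],
  ],
  claw=0,
  squeeze=60,
)

```text
t: 1.42
eef_pos: [0.5739, 0.1661, 0.4199]
ee_rot: [-3.141, -0.0, -1.042]
force: [0.8, 0.8, 0.1]
width: 0.0873
```

Call:
move_arm(
  deltas=[
    [-20, 33, 3, 0, 0, 6],
    [-20, 33, 3, 0, 0, 6],
    [-20, 33, 3, 0, 0, 6],
    [-20, 33, 3, 0, 0, 6],
    [-20, 33, 3, 0, 0, 6],
  ],
)

```text
t: 1.83
eef_pos: [0.4736, 0.3313, 0.4352]
ee_rot: [-3.141, -0.0, -0.518]
force: [1.3, -0.0, -0.5]
width: 0.0876
```

```bash
cat > look.py <<'E'
from h import *
import sys
np.set_printoptions(precision=3,suppress=True)
def look(cams,things,tag):
    out={}
    for n in cams:
        C=cam(n); im=arm.grab_frame(n); save(f'{n}_{tag}.png',im)
        for th in things:
            r=arm.spot_point(th,n); out[n,th]=[(np.round(a['xy'],1).tolist(),round(a['score'],2)) for a in r[:5]]
            print(n,th,out[n,th])
    return out
E
python3 - <<'E'
from look import *
s=arm.get_state(); print(s['eef_pos'],s['ee_rot'],s['q'],s['t'])
look(['scene','side','wrist'],['mug','mug_mouth','mug_handle','carafe0'],'1')
look(['scene','side'],['tap_yellow_nozzle','tap_yellow','tap_black','font','tumbler'],'1b')
E
```

```text
[0.474 0.331 0.435] [-3.141 -0.    -0.518] [ 0.949  0.181 -0.161  0.    -1.228  0.104] 1.8333
scene mug [([323.7, 328.0], 0.91), ([406.3, 296.7], 0.65)]
scene mug_mouth [([422.5, 266.8], 0.57), ([327.0, 298.2], 0.56)]
scene mug_handle [([441.3, 294.4], 0.8), ([355.3, 299.7], 0.73)]
scene carafe0 [([347.1, 371.6], 0.91), ([294.0, 291.1], 0.73), ([274.8, 347.8], 0.72), ([247.5, 310.8], 0.64)]
side mug [([276.5, 196.3], 0.86), ([202.7, 190.3], 0.55)]
side mug_mouth [([199.4, 148.7], 0.72), ([271.9, 151.7], 0.6)]
side mug_handle [([252.5, 160.2], 0.82), ([195.1, 151.5], 0.81)]
side carafe0 [([276.2, 218.0], 0.83), ([320.8, 216.4], 0.77), ([315.9, 196.4], 0.65), ([275.7, 151.2], 0.28), ([303.7, 194.2], 0.28)]
wrist mug [([297.6, 296.7], 0.9), ([254.8, 107.8], 0.6)]
wrist mug_mouth [([246.7, 97.6], 0.94)]
wrist mug_handle [([260.4, 188.3], 0.79)]
wrist carafe0 [([157.0, 143.8], 0.74), ([361.5, 60.7], 0.71)]
scene tap_yellow_nozzle [([171.9, 117.8], 0.72), ([294.3, 341.8], 0.45)]
scene tap_yellow []
scene tap_black []
scene font [([186.0, 210.2], 0.95)]
scene tumbler [([189.6, 228.9], 0.56)]
side tap_yellow_nozzle [([326.4, 256.3], 0.85), ([276.2, 197.4], 0.52)]
side tap_yellow []
side tap_black []
side font [([331.2, 315.3], 0.67)]
side tumbler [([339.6, 288.9], 0.62)]
```

Run:
```python
from h import *
np.set_printoptions(precision=3,suppress=True)
S=cam('scene');D=cam('side');W=cam('wrist')
print('nozzle',tri([ray(S,(171.9,117.8)),ray(D,(326.4,256.3))]))
print('font',tri([ray(S,(186,210.2)),ray(D,(331.2,315.3))]), 'tumbler',tri([ray(S,(189.6,228.9)),ray(D,(339.6,288.9))]))
print('mouth',tri([ray(S,(327,299)),ray(D,(273,152)),ray(W,(246.7,97.6))]), atz(W,(246.7,97.6),.166))
print('handle',tri([ray(S,(354.5,299.7)),ray(D,(254,160.5)),ray(W,(260.4,188.3))]),atz(W,(260.4,188.3),.121))
print('mug',tri([ray(S,(323.7,328)),ray(D,(276.5,196.3))]))
for p in [(347.1,371.6),(294,291.1),(274.8,347.8),(247.5,310.8)]: print('carafe',atz(S,p,.006))
im=cv2.resize(cv2.imread('pics/wrist_1.png'),(780,585)); cv2.imwrite('pics/w1.png',im)
a=cv2.resize(cv2.imread('pics/scene_1.png')[60:380,100:420],(600,600),interpolation=cv2.INTER_CUBIC); cv2.imwrite('pics/s1.png',a)
```

```text
nozzle (array([ 0.564, -0.33 ,  0.28 ]), [np.float64(0.00044710076296450323), np.float64(0.0004471007629646683)])
font (array([ 0.621, -0.243, -0.003]), [np.float64(0.006970898596487509), np.float64(0.006970898596487651)]) tumbler (array([ 0.658, -0.166,  0.01 ]), [np.float64(0.002086315909922252), np.float64(0.0020863159099222444)])
mouth (array([0.557, 0.306, 0.17 ]), [np.float64(0.00256629100054486), np.float64(0.0045815582451898245), np.float64(0.0024239860394185842)]) [0.56  0.305 0.166]
handle (array([0.494, 0.336, 0.127]), [np.float64(0.0007953918703182334), np.float64(0.0005104896242501004), np.float64(0.0010123371825477808)]) [0.493 0.336 0.121]
mug (array([ 0.56 ,  0.31 , -0.002]), [np.float64(0.0052932049511476885), np.float64(0.005293204951147642)])
carafe [0.589 0.432 0.006]
carafe [0.548 0.185 0.006]
carafe [0.687 0.275 0.006]
carafe [0.68  0.152 0.006]
```

View pics/w1.png

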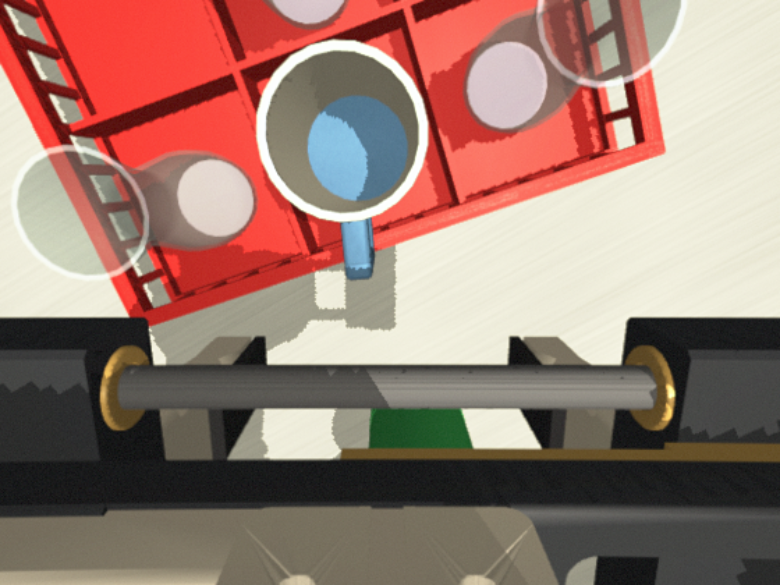

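View pics/s1.png

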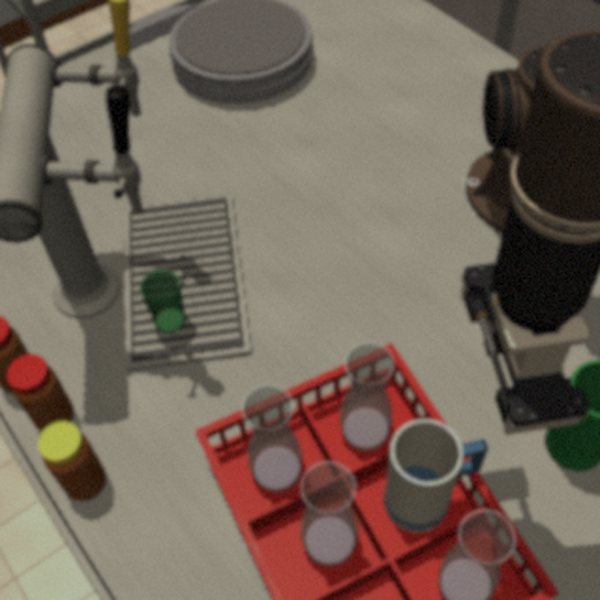

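The wrist picture shows the white mug's mouth at (343,130) and its blue handle at (358,250), both in the crate, with carafes left and right. The crop shows the yellow tap as the far one, at (125,90), and the tumbler under the black tap. So the blue-handled mug is the one meant. The green mug on the table near the gripper is the look-alike.

Run:
```python
from h import *
np.set_printoptions(precision=4,suppress=True)
S=cam('scene');D=cam('side')
print('green',tri([ray(S,(406.3,296.7)),ray(D,(202.7,190.3))]),atz(S,(406.3,296.7),0),atz(D,(202.7,190.3),0))
print('noz scene',atz(S,(171.9,117.8),.275))
b=np.radians(-24.4); mx=np.array([np.cos(b),np.sin(b),0]); my=np.array([-np.sin(b),np.cos(b),0]); z=np.array([0,0,1.])
G=np.array([.4935,.336,.128])
for L in (15,20,25,30):
    l=np.radians(L); t=np.sin(l)*mx-np.cos(l)*z; n=np.cos(l)*mx+np.sin(l)*z
    tcp=G-.1593*t
    B=G-.047*t
    pts=[(B-h*t+sx*.039*n+sy*.0965*my) for h in (0,.005,.01,.02,.03) for sx in (-1,1) for sy in (-1,1)]
    c=np.array([.589,.432])
    d=min((np.linalg.norm(p[:2]-c) for p in pts if p[2]<.2),default=9)
    print(L,'tcp',tcp,'carafe dist',d,'min z',min(p[2] for p in pts), 'closest to robot corner', pts[1], pts[0])
```

```text
green (array([ 0.3192,  0.3888, -0.0053]), [np.float64(0.0006827030719783221), np.float64(0.0006827030719781809)]) [0.3215 0.3898 0.    ] [0.3199 0.3803 0.    ]
noz scene [ 0.562  -0.3367  0.275 ]
15 tcp [0.456  0.353  0.2819] carafe dist 0.03739324733788711 min z 0.1633045710765879 closest to robot corner [0.488  0.4445 0.1633] [0.4083 0.2687 0.1633]
20 tcp [0.4439 0.3585 0.2777] carafe dist 0.040469163978434496 min z 0.15882676758723663 closest to robot corner [0.4854 0.4457 0.1588] [0.4056 0.2699 0.1588]
25 tcp [0.4322 0.3638 0.2724] carafe dist 0.04399856840659275 min z 0.15411435378283525 closest to robot corner [0.4831 0.4467 0.1541] [0.4034 0.2709 0.1541]
30 tcp [0.421  0.3689 0.266 ] carafe dist 0.047901232889917204 min z 0.14920319397786863 closest to robot corner [0.4812 0.4475 0.1492] [0.4015 0.2718 0.1492]
```

Call:
move_arm(
  deltas=[
    [-8.4, 6.5, -10, 0, 0, 5.3],
    [-8.3, 6.5, -10, -2.6, -5.7, 0],
    [-8.3, 6.5, -10, -2.6, -5.7, 0],
    [-8.3, 6.5, -10, -2.6, -5.7, 0],
    [-8.3, 6.5, -10, -2.5, -5.7, 0],
  ],
)

```text
t: 3.6
eef_pos: [0.4324, 0.3634, 0.3847]
ee_rot: [-3.136, -0.441, -0.431]
force: [1.6, -1.5, 1.0]
width: 0.0875
```

Run:
```python
from look import *
o=look(['wrist'],['mug_mouth','mug_handle','mug'],'2')
s=arm.get_state(); print(s['eef_pos'],s['ee_rot'],s['q'])
W=cam('wrist')
R=Rn.from_euler('xyz',s['ee_rot']).as_matrix(); print('x',R[:,0],'z',R[:,2],'grasp',s['eef_pos']+.1593*R[:,2])
for xy,_ in o['wrist','mug_mouth']: print('mouth',atz(W,xy,.166))
for xy,_ in o['wrist','mug_handle']: print('handle',atz(W,xy,.121))
im=cv2.resize(cv2.imread('pics/wrist_2.png'),(780,585)); cv2.imwrite('pics/w2.png',im)
```

```text
wrist mug_mouth [([278.4, 172.6], 0.88)]
wrist mug_handle []
wrist mug [([278.0, 210.5], 0.87)]
[0.433 0.362 0.384] [-3.14  -0.435 -0.43 ] [ 1.151  0.153 -0.56   0.55  -0.938 -0.359]
x [ 0.824 -0.378  0.421] z [ 0.384 -0.174 -0.907] grasp [0.494 0.335 0.24 ]
mouth [0.559 0.303 0.166]
```

View pics/w2.png

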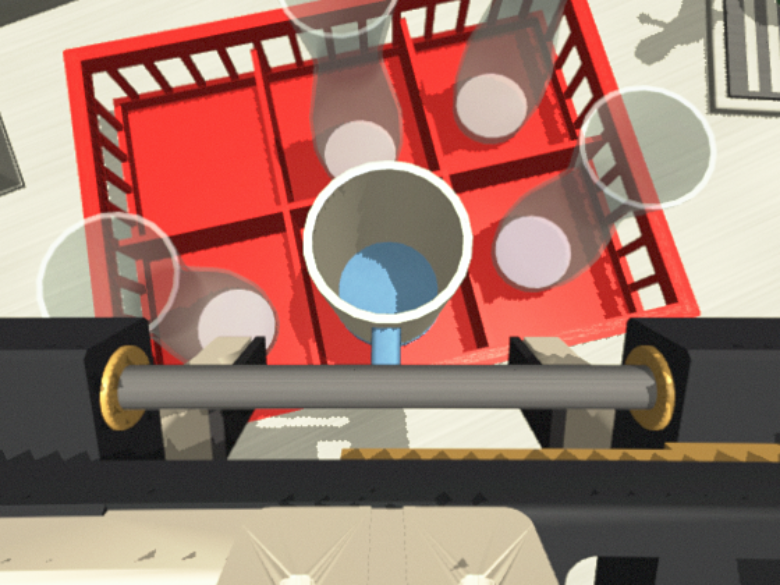

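The handle at (386,345) lies midway between the fingers and parallel to the tool, so I descend and grip.

Call:
move_arm(
  deltas=[
    [0, 0, -30, 0, 0, 0],
    [0, 0, -30, 0, 0, 0],
    [0, 0, -25, 0, 0, 0],
    [0, 0, -18, 0, 0, 0],
    [0, 0, -9, 0, 0, 0],
  ],
)

```text
t: 4.22
eef_pos: [0.4344, 0.3621, 0.2715]
ee_rot: [-3.139, -0.435, -0.434]
force: [-0.1, -0.3, 0.6]
width: 0.0874
```

Call:
move_arm(
  deltas=[
    [0, 0, 0, 0, 0, 0],
    [0, 0, 0, 0, 0, 0],
    [0, 0, 0, 0, 0, 0],
    [0, 0, 0, 0, 0, 0],
    [0, 0, 0, 0, 0, 0],
  ],
  claw=255,
  squeeze=60,
)

```text
t: 4.63
eef_pos: [0.4336, 0.3629, 0.2739]
ee_rot: [-3.136, -0.437, -0.433]
force: [-0.1, 0.0, -0.6]
width: 0.0599
```

Call:
move_arm(
  deltas=[
    [0, 0, 0, 0, 0, 0],
    [0, 0, 0, 0, 0, 0],
    [0, 0, 0, 0, 0, 0],
    [0, 0, 0, 0, 0, 0],
    [0, 0, 0, 0, 0, 0],
  ],
)

```text
t: 5.05
eef_pos: [0.4334, 0.3625, 0.2727]
ee_rot: [-3.138, -0.437, -0.432]
force: [0.4, 0.3, 0.1]
width: 0.0264
```

Call:
move_arm(
  deltas=[
    [0, 0, 0, 0, 0, 0],
    [0, 0, 0, 0, 0, 0],
    [0, 0, 0, 0, 0, 0],
    [0, 0, 0, 0, 0, 0],
    [0, 0, 0, 0, 0, 0],
  ],
)

```text
t: 5.47
eef_pos: [0.4334, 0.3627, 0.2727]
ee_rot: [-3.138, -0.437, -0.432]
force: [0.2, 1.5, 0.2]
width: 0.0157
```

Call:
move_arm(
  deltas=[
    [0, 0, 3, 0, 0, 0],
    [0, 0, 5, 0, 0, 0],
    [0, 0, 6, 0, 0, 0],
    [0, 0, 6, 0, 0, 0],
    [0, 0, 0, 0, 0, 0],
  ],
)

```text
t: 5.88
eef_pos: [0.4335, 0.3628, 0.294]
ee_rot: [-3.137, -0.437, -0.433]
force: [-0.3, 1.1, -4.4]
width: 0.0154
```

Run:
```python
from look import *
o=look(['wrist'],['mug_mouth'],'3'); look(['side','scene'],['mug_mouth','mug'],'3')
s=arm.get_state(); print(s['eef_pos'],s['ee_rot'],s['force'],s['width'],s['t'])
im=cv2.resize(cv2.imread('pics/wrist_3.png')[:, :],(520,390)); a=cv2.resize(cv2.imread('pics/side_3.png')[110:270,190:350],(390,390),interpolation=cv2.INTER_CUBIC)
cv2.imwrite('pics/v3.png',cv2.resize(np.hstack([im,a]),(796,341)))
```

```text
wrist mug_mouth [([275.7, 85.6], 0.71)]
side mug_mouth [([200.2, 148.9], 0.98), ([273.5, 148.8], 0.75)]
side mug [([203.2, 190.5], 0.94), ([274.9, 191.5], 0.87), ([255.1, 157.9], 0.62)]
scene mug_mouth [([422.4, 263.9], 0.73), ([330.6, 298.1], 0.65), ([323.4, 325.8], 0.55), ([347.2, 371.4], 0.2)]
scene mug [([407.4, 296.1], 0.79), ([317.5, 323.4], 0.71)]
[0.433 0.362 0.292] [-3.139 -0.437 -0.432] [ 0.207 -0.995 -5.189] 0.01572292450397246 6.2833
```

View pics/v3.png

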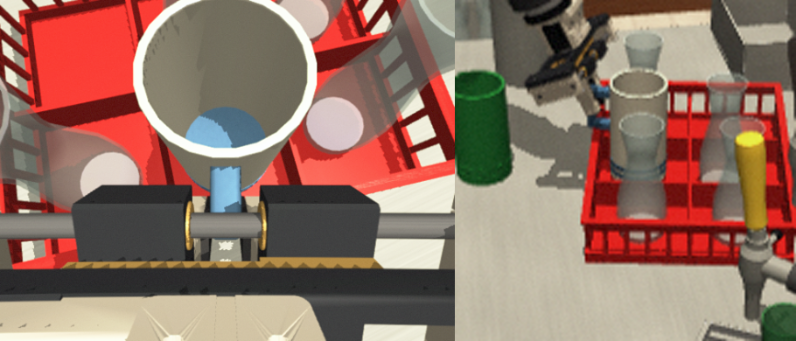

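Call:
move_arm(
  deltas=[
    [0, 0, 10, 0, 0, 0],
    [0, 0, 18, 0, 0, 0],
    [0, 0, 25, 0, 0, 0],
    [0, 0, 25, 0, 0, 0],
    [0, 0, 25, 0, 0, 0],
  ],
)

```text
t: 6.7
eef_pos: [0.4331, 0.3622, 0.3972]
ee_rot: [-3.139, -0.436, -0.432]
force: [0.6, 0.1, -5.5]
width: 0.0158
```

Call:
move_arm(
  deltas=[
    [0, 0, 25, 0, 0, 0],
    [0, 0, 25, 0, 0, 0],
    [0, 0, 25, 0, 0, 0],
    [0, 0, 25, 0, 0, 0],
    [0, 0, 12, 0, 0, 0],
  ],
)

```text
t: 7.12
eef_pos: [0.4332, 0.3624, 0.5116]
ee_rot: [-3.134, -0.436, -0.433]
force: [0.4, -0.0, -4.1]
width: 0.0155
```

```bash
cat >> look.py <<'E'
def toolT(s=None):
    s=s or arm.get_state(); T=np.eye(4); T[:3,:3]=Rn.from_euler('xyz',s['ee_rot']).as_matrix(); T[:3,3]=s['eef_pos']; return T
E
python3 - <<'E'
from look import *
s=arm.get_state(); print(s['eef_pos'],s['ee_rot'],s['force'],s['width'],s['t'])
T=toolT(s); T0=T.copy(); T0[:3,3]=[.4334,.3626,.2727]
M=np.array([.559,.304,.166,1]); Mn=T@np.linalg.inv(T0)@M; B=T@np.linalg.inv(T0)@np.array([.559,.304,.006,1]); print('expected mouth',Mn)
o=look(['wrist','side','scene'],['mug_mouth','mug'],'4')
for n in ['wrist','side','scene']: print(n,'expect mouth',proj(cam(n),Mn[:3]),'origin',proj(cam(n),B[:3]))
print(tri([ray(cam(n),o[n,'mug_mouth'][0][0]) for n in ['wrist']]+[ray(cam('wrist'),o['wrist','mug_mouth'][0][0])]) if 0 else '')
E
```

```text
[0.433 0.362 0.512] [-3.134 -0.436 -0.433] [ 0.398 -0.002 -4.073] 0.015544154271494167 7.1167
expected mouth [0.559 0.304 0.405 1.   ]
wrist mug_mouth [([274.7, 82.4], 0.74)]
wrist mug [([276.1, 187.7], 0.89)]
side mug_mouth [([199.6, 147.5], 0.8), ([273.5, 85.2], 0.58)]
side mug [([273.8, 135.3], 0.64), ([203.2, 190.5], 0.58)]
scene mug_mouth [([340.3, 244.5], 0.92), ([423.0, 267.0], 0.55)]
scene mug [([330.7, 284.5], 0.82), ([406.4, 292.0], 0.81)]
wrist expect mouth [276.692  80.139] origin [277.189 189.205]
side expect mouth [274.855  82.183] origin [274.963 131.464]
scene expect mouth [338.399 240.121] origin [329.78  282.079]
```

```bash
cat > plan.py <<'E'
from look import *
mugT=np.eye(4)  # mug pose at grasp (world)
b=np.radians(-24.4); mugT[:3,:3]=Rn.from_euler('z',b).as_matrix(); mugT[:3,3]=[.559,.304,.006]
T0=np.eye(4); T0[:3,:3]=Rn.from_euler('xyz',[-3.137,-.436,-.4325]).as_matrix(); T0[:3,3]=[.4334,.3626,.2727]
X=np.linalg.inv(T0)@mugT   # mug in tool
def tcp(mouth,a,tilt):
    a=np.radians(a); Rm=Rn.from_rotvec(np.radians(tilt)*np.array([np.sin(a),-np.cos(a),0])).as_matrix()@Rn.from_euler('z',a).as_matrix()
    m=np.eye(4); m[:3,:3]=Rm; m[:3,3]=np.array(mouth)-.16*Rm[:,2]; return m@np.linalg.inv(X)
def delta(A,B):
    return 1000*(B[:3,3]-A[:3,3]), np.degrees(Rn.from_matrix(B[:3,:3]@A[:3,:3].T).as_rotvec())
def mug(T): return T@X
E
python3 - <<'E'
from plan import *
N=np.array([.5635,-.330,.275])
for a in (-36,-42,-50):
  u=np.array([np.cos(np.radians(a)),np.sin(np.radians(a)),0])
  for tilt in (38,45):
    F=tcp(N-[0,0,.042],a,tilt); P=tcp(N-[0,0,.065]-.1*u,a,tilt)
    print(a,tilt,'F',F[:3,3],np.hypot(*F[:2,3]),'P',P[:3,3],np.hypot(*P[:2,3]),'tool z',F[:3,2], mug(F)[:3,3])
E
```

```text
-36 38 F [ 0.423 -0.226  0.232] 0.4794744673203445 P [ 0.342 -0.167  0.209] 0.3806651906046883 tool z [ 0.722 -0.522 -0.454] [ 0.643 -0.388  0.107]
-36 45 F [ 0.424 -0.227  0.21 ] 0.4809160233272051 P [ 0.343 -0.168  0.187] 0.3820986704748362 tool z [ 0.761 -0.551 -0.342] [ 0.655 -0.397  0.12 ]
-42 38 F [ 0.435 -0.212  0.232] 0.483414968305532 P [ 0.36  -0.145  0.209] 0.3882721393226493 tool z [ 0.663 -0.595 -0.454] [ 0.637 -0.396  0.107]
-42 45 F [ 0.436 -0.213  0.21 ] 0.4848139672802009 P [ 0.361 -0.146  0.187] 0.3896392631936944 tool z [ 0.699 -0.627 -0.342] [ 0.648 -0.406  0.12 ]
-50 38 F [ 0.452 -0.195  0.232] 0.492487857028835 P [ 0.388 -0.118  0.209] 0.4056149120861609 tool z [ 0.574 -0.681 -0.454] [ 0.627 -0.405  0.107]
-50 45 F [ 0.453 -0.196  0.21 ] 0.49378875079794127 P [ 0.389 -0.12   0.187] 0.40683589807219583 tool z [ 0.605 -0.719 -0.342] [ 0.636 -0.417  0.12 ]
```

Run:
```python
from plan import *
C=toolT(); print(C[:3,3])
A=tcp([.554,-.208,.405],-30,0); B=tcp([.554,-.208,.225],-30,5);Q=tcp([.554,-.208,.215],-30,45)
F=tcp([.5635,-.330,.233],-42,45)
for n,a,b in (('A',C,A),('B',A,B),('Q',B,Q),('F',Q,F)): print(n,b[:3,3],*delta(a,b))
S=cam('scene'); print('disk',atz(S,(228,81),0.05))
```

```text
[0.433 0.362 0.506]
A [ 0.435 -0.137  0.512] [   1.364 -499.828    5.419] [ 0.194 -0.074 -5.584]
B [ 0.427 -0.133  0.319] [  -7.597    4.386 -192.485] [-2.5  -4.33 -0.  ]
Q [ 0.405 -0.12   0.192] [ -22.59    13.042 -126.765] [-20.    -34.641   0.   ]
F [ 0.436 -0.213  0.21 ] [ 31.063 -92.847  18.   ] [ -0.   0. -12.]
disk [ 0.177 -0.654  0.05 ]
```

Call:
move_arm(
  deltas=[
    [0, -20, 2, 0, 0, -0.5],
    [0, -35, 2, 0, 0, -0.5],
    [0, -35, 2, 0, 0, -0.5],
    [0, -35, 0, 0, 0, -0.5],
    [0, -35, 0, 0, 0, -0.5],
  ],
)

```text
t: 7.98
eef_pos: [0.4331, 0.201, 0.513]
ee_rot: [-3.14, -0.437, -0.475]
force: [1.0, -1.1, -5.7]
width: 0.0155
```

Call:
move_arm(
  deltas=[
    [0, -35, 0, 0, 0, -0.5],
    [0, -35, 0, 0, 0, -0.5],
    [0, -35, 0, 0, 0, -0.5],
    [0, -35, 0, 0, 0, -0.5],
    [0, -35, 0, 0, 0, -0.5],
  ],
)

```text
t: 8.4
eef_pos: [0.4326, 0.0256, 0.5132]
ee_rot: [-3.139, -0.436, -0.519]
force: [0.9, 1.0, -6.5]
width: 0.0156
```

Run:
```python
from plan import *
o=look(['side','scene','wrist'],['mug_mouth','mug','tap_yellow_nozzle'],'5')
s=arm.get_state(); C=toolT(s); m=mug(C); M=m@[0,0,.16,1]; print(s['q'],s['t'],s['force'],s['width'],'mouth',M[:3])
for n in ('side','scene','wrist'): print(n,proj(cam(n),M[:3]),proj(cam(n),m[:3,3]))
A=tcp([.554,-.208,.405],-30,0); print(C[:3,3],delta(C,A))
```

```text
side mug_mouth [([199.2, 148.3], 0.76), ([298.5, 137.2], 0.73)]
side mug [([202.6, 191.2], 0.91), ([294.2, 197.9], 0.58)]
side tap_yellow_nozzle [([325.7, 257.3], 0.83)]
scene mug_mouth [([235.1, 138.1], 0.96), ([423.4, 264.5], 0.91), ([191.6, 228.1], 0.16)]
scene mug [([235.5, 187.6], 0.88), ([407.1, 296.4], 0.57)]
scene tap_yellow_nozzle [([171.7, 120.0], 0.73)]
wrist mug_mouth [([279.9, 83.6], 0.77)]
wrist mug [([275.2, 187.8], 0.88)]
wrist tap_yellow_nozzle []
[ 0.678 -0.233 -0.607  0.463 -1.074  0.177] 9.0 [-0.238  0.695 -6.271] 0.01564312638283497 mouth [ 0.554 -0.041  0.407]
side [296.024 137.337] [294.619 192.928]
scene [230.322 136.489] [236.193 184.321]
wrist [277.691  87.944] [278.298 190.617]
[0.434 0.028 0.513] (array([   1.2  , -165.676,   -1.773]), array([ 0.102, -0.029, -0.667]))
```

Call:
move_arm(
  deltas=[
    [0, -33, 0, 0, 0, 0],
    [0, -33, 0, 0, 0, 0],
    [0, -33, 0, 0, 0, 0],
    [0, -33, 0, 0, 0, 0],
    [0, -33, 0, 0, 0, 0],
  ],
)

```text
t: 9.42
eef_pos: [0.433, -0.1386, 0.5137]
ee_rot: [-3.139, -0.437, -0.518]
force: [0.5, 0.6, -6.2]
width: 0.0157
```

Call:
move_arm(
  deltas=[
    [-1, 1, -20, 0, 0, 0],
    [-1, 1, -35, 0, 0, 0],
    [-1, 1, -35, -0.5, -0.8, 0],
    [-2, 1, -35, -1, -1.7, 0],
    [-2, 1, -30, -1, -1.7, 0],
  ],
)

```text
t: 9.83
eef_pos: [0.4266, -0.1334, 0.364]
ee_rot: [3.14, -0.515, -0.518]
force: [0.3, -4.8, -2.9]
width: 0.0155
```

Run:
```python
from plan import *
s=arm.get_state(); C=toolT(s); m=mug(C); M=m@[0,0,.16,1]; print(s['q'],s['t'],s['force'],s['width'],'mouth',M[:3],'mug',m[:3,3])
B=tcp([.554,-.208,.225],-30,5); print(C[:3,3],delta(C,B)); print(delta(C,tcp([.554,-.208,.215],-30,45)))
```

```text
[ 0.138 -0.141 -0.994  0.824 -0.424  0.203] 9.8333 [ 0.343 -4.767 -2.929] 0.015494340701619288 mouth [ 0.553 -0.207  0.269] mug [ 0.564 -0.214  0.109]
[ 0.427 -0.133  0.364] (array([  0.504,   0.328, -44.758]), array([ 0.079, -0.587, -0.523]))
(array([ -22.086,   13.37 , -171.522]), array([-19.775, -35.312,  -0.376]))
```

```bash
cat > kin.py <<'E'
from plan import *
E=lambda ax,t: Rn.from_euler(ax,t).as_matrix()
data=[([.288,.359,.0115,0,-1.224,-.288],[.675,0,.4045],[3.14,0,-1.571]),
([.949,.181,-.161,0,-1.228,.104],[.4738,.3313,.4352],[-3.141,0,-.518]),
([1.151,.153,-.56,.55,-.938,-.359],[.4327,.3625,.384],[-3.14,-.435,-.43]),
([.678,-.233,-.607,.463,-1.074,.177],[.434,.028,.513],[-3.139,-.436,-.519]),
([.138,-.141,-.994,.824,-.424,.203],[.4266,-.1334,.364],[3.14,-.515,-.518])]
def chain(q,s4=1):
    R=E('z',q[0]); Rs=[R]
    for ax,t in (('y',q[1]),('y',-q[2]),('x',s4*q[3]),('y',-q[4]),('x',-q[5])):
        R=R@E(ax,t); Rs.append(R)
    return Rs
E
python3 - <<'E'
from kin import *
s=arm.get_state(); data.append((s['q'],s['eef_pos'],s['ee_rot'])); print(s['force'],s['q'])
for s4 in (1,-1):
    Cs=[]
    for q,p,r in data:
        R=chain(q,s4)[-1]; Cs.append(R.T@Rn.from_euler('xyz',r).as_matrix())
    for c in Cs: print(s4,np.degrees(Rn.from_matrix(Cs[0].T@c).magnitude()).round(1),end=' ')
    print(); print(Cs[0])
    A=[];b=[]
    for q,p,r in data:
        Rs=chain(q,s4); A.append(np.hstack(Rs[:5])); b.append(p)
    A=np.vstack(A);b=np.hstack(b)
    lam=2e-3; v=np.linalg.solve(A.T@A+lam**2*np.eye(15),A.T@b); print(v.reshape(5,3)); print('res',abs(A@v-b).max())
    print(np.linalg.svd(A)[1])
E
```

```text
[ 0.343 -4.767 -2.929] [ 0.138 -0.141 -0.994  0.824 -0.424  0.203]
1 0.0 1 0.0 1 63.1 1 53.0 1 94.4 1 94.4 
[[ 0.    -0.001  1.   ]
 [-1.     0.     0.   ]
 [-0.    -1.    -0.001]]
[[ 0.256 -0.076  0.053]
 [ 0.246 -0.076  0.485]
 [ 0.118 -0.076 -0.176]
 [ 0.118  0.016  0.237]
 [ 0.012  0.016 -0.271]]
res 0.02026075750118217
[5.406 5.39  5.33  1.228 0.929 0.844 0.301 0.273 0.218 0.134 0.07  0.
 0.    0.    0.   ]
-1 0.0 -1 0.0 -1 0.1 -1 0.1 -1 0.1 -1 0.1 
[[ 0.    -0.001  1.   ]
 [-1.     0.     0.   ]
 [-0.    -1.    -0.001]]
[[-0.    -0.001  0.199]
 [ 0.001 -0.001  0.6  ]
 [ 0.231 -0.001  0.002]
 [ 0.231 -0.095 -0.001]
 [ 0.199 -0.095  0.002]]
res 0.0004670346311379525
[5.406 5.39  5.33  1.228 0.929 0.844 0.301 0.273 0.218 0.134 0.07  0.
 0.    0.    0.   ]
```

```bash
cat >> kin.py <<'E'
V=np.array([[0,0,.199],[0,0,.6],[.462,0,0],[0,-.190,0],[.199,0,0]])
C0=np.array([[0,0,1],[-1,0,0],[0,-1,0.]])
def fk(q):
    Rs=chain(q,-1); T=np.eye(4); T[:3,3]=sum(R@v for R,v in zip(Rs,V)); T[:3,:3]=Rs[-1]@C0; return T
lo=np.array([-3.07,-1.43,-1.02,-3.03,-3.05,-3.03]);hi=np.array([3.07,2.12,1.25,1.67,0,3.03])
from scipy.optimize import least_squares
def ik(T,q0):
    f=lambda q:(lambda K:np.hstack([(K[:3,3]-T[:3,3])*5,Rn.from_matrix(K[:3,:3].T@T[:3,:3]).as_rotvec()]))(fk(q))
    r=least_squares(f,np.clip(q0,lo+1e-3,hi-1e-3),bounds=(lo+.01,hi-.01),max_nfev=80); return r.x,np.linalg.norm(r.fun)
E
python3 - <<'E'
from kin import *
qc=arm.get_state()['q']; rng=np.random.default_rng(0)
N=np.array([.5635,-.330,.275])
for tilt in (37,45):
  for a in (-20,-30,-42,-55,-70,-90):
    F=tcp(N-[0,0,.042],a,tilt); q,e=ik(F,qc); 
    sols=[]
    for i in range(14):
        x,e2=ik(F,rng.uniform(lo,hi))
        if e2<1e-3 and not any(np.linalg.norm(x-y)<.1 for y in sols): sols.append(x)
    print(tilt,a,'from cur',round(e,4),q,'|',[y.round(2).tolist() for y in sols])
E
```

```text
Traceback (most recent call last):
  File "kin.py", line 21, in ik
    r=least_squares(f,np.clip(q0,lo+1e-3,hi-1e-3),bounds=(lo+.01,hi-.01),max_nfev=80); return r.x,np.linalg.norm(r.fun)
ValueError: Initial guess is outside of provided bounds
```

```bash
sed -i 's/lo+1e-3,hi-1e-3/lo+.011,hi-.011/' kin.py
cat > scan.py <<'E'
from kin import *
qc=arm.get_state()['q']; rng=np.random.default_rng(0)
N=np.array([.5635,-.330,.275])
for tilt in (37,45):
  for a in (-20,-30,-42,-55,-70,-90):
    F=tcp(N-[0,0,.042],a,tilt); q,e=ik(F,qc); 
    sols=[]
    for i in range(14):
        x,e2=ik(F,rng.uniform(lo,hi))
        if e2<1e-3 and not any(np.linalg.norm(x-y)<.1 for y in sols): sols.append(x)
    print(tilt,a,'from cur',round(e,4),q,'|',[y.round(2).tolist() for y in sols])
E
python3 scan.py
```

```text
37 -20 from cur 0.1901 [-0.56   0.113 -0.524 -1.348 -0.15   3.02 ] | [[-0.96, 0.2, -0.62, -1.96, -0.58, -2.37]]
37 -30 from cur 0.1709 [-0.5    0.106 -0.536 -1.48  -0.01   3.02 ] | [[-0.99, 0.21, -0.76, -2.34, -0.58, -2.06]]
37 -42 from cur 0.6383 [-0.262  0.171 -1.01   1.66  -0.516 -0.614] | [[-0.92, 0.25, -0.98, -2.9, -0.75, -1.67]]
37 -55 from cur 0.4535 [-0.101  0.279 -1.01   1.66  -0.828 -0.997] | []
37 -70 from cur 0.1759 [-0.02   0.363 -1.01   1.66  -1.004 -1.268] | []
37 -90 from cur 0.0 [ 0.114  0.474 -0.857  1.338 -1.123 -1.312] | [[0.11, 0.47, -0.86, 1.34, -1.12, -1.31]]
45 -20 from cur 0.3626 [-0.553  0.139 -0.522 -1.365 -0.126  3.02 ] | [[-1.1, 0.36, -0.73, -2.18, -0.9, -1.99]]
45 -30 from cur 0.3449 [-0.501  0.133 -0.532 -1.483 -0.01   3.02 ] | [[-1.08, 0.39, -0.89, -2.5, -0.98, -1.76]]
45 -42 from cur 0.769 [-0.169  0.267 -1.01   1.66  -0.745 -0.825] | []
45 -55 from cur 0.5414 [-0.042  0.395 -1.01   1.66  -1.038 -1.188] | []
45 -70 from cur 0.2332 [ 0.012  0.467 -1.01   1.66  -1.172 -1.4  ] | []
45 -90 from cur 0.0 [ 0.105  0.552 -0.88   1.419 -1.239 -1.431] | [[0.1, 0.55, -0.88, 1.42, -1.24, -1.43]]
```

```bash
cat > obs.py <<'E'
from kin import *
N=np.array([.5635,-.330,.275]); fy=np.radians(-30.5); RF=E('z',fy)
def W(x,y,z): return np.array([N[0],N[1],0])+RF@np.array([x,y,z])
caps=[]
for y in (0,200e-3):
    caps+=[('tap',W(0,y,.275),W(0,y,.305),.008),('tap',W(0,y,.321),W(0,y,.358),.016),('tap',W(0,y,.374),W(-.017,y,.47),.014),('pipe',W(0,y,.345),W(.14,y,.345),.011)]
caps+=[('cross',W(.14,-.06,.345),W(.14,.26,.345),.034),('col',W(.14,.1,0),W(.14,.1,.345),.034),('tumb',W(0,.2,.03),W(0,.2,.08),.034)]
NAMES=[c[0]+str(i) for i,c in enumerate(caps)]
def sd(P):
    out=[]
    for _,a,b,r in caps:
        d=b-a; s=np.clip(((P-a)@d)/(d@d),0,1); out.append((np.linalg.norm(P-a-s[:,None]*d,axis=1)-r).min())
    out.append(P[:,2].min()-.014); return np.array(out)
g=np.linspace
def box(xs,ys,zs): return np.array([[x,y,z] for x in xs for y in ys for z in zs])
GR=np.vstack([box(g(-.039,.039,5),g(-.0965,.0965,9),g(.0,.112,7)), box(g(-.01,.01,3),g(-.035,.035,5),g(.112,.178,5)), box(g(.039,.095,3),g(-.03,.03,3),g(0,.05,3))])
th=g(0,2*np.pi,24,endpoint=False)
MG=np.array([[.044*np.cos(t),.044*np.sin(t),z] for t in th for z in g(0,.16,9)])
def tp(T,P): return P@T[:3,:3].T+T[:3,3]
def arms(q):
    Rs=chain(q,-1); p=np.zeros(3); J=[]
    for R,v in zip(Rs,V): p=p+R@v; J.append(p)
    # J[1]=elbow J[2]=wrist J[3]=after offset J[4]=flange
    P=[J[1]+(J[2]-J[1])*s for s in g(0,1,12)]+[J[2]+(J[3]-J[2])*s for s in g(0,1.2,7)]+[J[3]+(J[4]-J[3])*s for s in g(0,.9,6)]
    return np.array(P)
def clear(q):
    T=fk(q); return np.array([sd(tp(T,GR)).min(), sd(tp(mug(T),MG)).min(), sd(arms(q)).min()-.065])
def pose(mouth,t,h,tilt):
    t,h=np.radians([t,h]); Rm=Rn.from_rotvec(np.radians(tilt)*np.array([-np.sin(t),np.cos(t),0])).as_matrix()@E('z',h)
    m=np.eye(4); m[:3,:3]=Rm; m[:3,3]=np.array(mouth)-.16*Rm[:,2]; return m@np.linalg.inv(X)
E
cat > srch.py <<'E'
from obs import *
qc=arm.get_state()['q']; alt=[np.array([-.95,.2,-.7,-2.2,-.58,-2.1])]
res=[]
for tilt in (40,):
  for t in range(-180,180,15):
    for h in range(-180,180,15):
      T=pose(N-[0,0,.042],t,h,tilt)
      for k,s in enumerate([qc]+alt):
        q,e=ik(T,s)
        if e<1e-3: c=clear(q); res.append((c.min(),k,t,h,c.round(3).tolist(),q.round(2).tolist()))
res.sort(key=lambda r:-r[0])
for k in (0,1):
    for r in [r for r in res if r[1]==k][:12]: print(r[1:])
E
time python3 srch.py
```

```text
(0, 75, -60, [0.061, 0.028, 0.087], [0.04, 0.35, -1.0, 1.5, -1.05, -0.77])
(0, -90, 15, [0.046, 0.028, 0.099], [-0.82, 0.48, 0.08, -0.85, -1.52, 2.7])
(0, -90, 30, [0.055, 0.028, 0.109], [-0.84, 0.58, 0.17, -0.88, -1.64, 2.95])
(0, 60, -75, [0.033, 0.028, 0.04], [0.18, 0.46, -0.78, 1.07, -1.18, -0.69])
(0, -105, 0, [0.046, 0.028, 0.099], [-0.84, 0.37, -0.08, -0.94, -1.31, 2.6])
(0, 45, -45, [0.037, 0.028, 0.043], [0.14, 0.28, -0.77, 0.91, -1.05, 0.11])
(0, -60, 30, [0.036, 0.028, 0.081], [-0.71, 0.59, 0.29, -0.65, -1.77, 2.68])
(0, -135, -30, [0.046, 0.028, 0.099], [-0.73, 0.16, -0.36, -1.1, -0.81, 2.32])
(0, -135, -15, [0.055, 0.028, 0.109], [-0.86, 0.25, -0.31, -1.19, -0.98, 2.74])
(0, 60, -30, [0.037, 0.028, 0.087], [0.0, 0.17, -0.95, 1.25, -0.85, 0.14])
(0, 60, -45, [0.047, 0.028, 0.089], [0.08, 0.26, -0.94, 1.24, -0.97, -0.2])
(0, 90, -75, [0.036, 0.028, 0.071], [0.03, 0.43, -0.99, 1.59, -1.12, -1.23])
(1, -105, 45, [0.071, 0.028, 0.121], [-0.89, 0.66, 0.21, -0.97, -1.67, -2.94])
(1, -75, 75, [0.034, 0.028, 0.068], [-0.75, 0.86, 0.57, -0.8, -2.05, -2.84])
(1, 120, -15, [0.064, 0.028, 0.118], [-1.01, 0.15, -0.81, -2.53, -0.49, -1.41])
(1, -105, 60, [0.075, 0.028, 0.114], [-0.86, 0.74, 0.33, -0.96, -1.78, -2.75])
(1, 135, 0, [0.064, 0.028, 0.118], [-0.92, 0.15, -0.56, -1.85, -0.44, -2.02])
(1, -135, 75, [0.052, 0.028, 0.101], [-0.87, 0.71, 0.31, -1.0, -1.66, -2.27])
(1, 135, 15, [0.056, 0.028, 0.11], [-0.78, 0.14, -0.45, -1.43, -0.38, -2.3])
(1, -120, 60, [0.076, 0.028, 0.123], [-0.89, 0.71, 0.26, -1.02, -1.68, -2.59])
(1, 135, -15, [0.071, 0.028, 0.121], [-1.03, 0.2, -0.74, -2.29, -0.59, -1.72])
(1, 150, 30, [0.056, 0.028, 0.11], [-0.88, 0.23, -0.34, -1.3, -0.68, -2.22])
(1, 135, -30, [0.075, 0.028, 0.123], [-1.02, 0.28, -0.93, -2.68, -0.79, -1.57])
(1, 150, -45, [0.075, 0.028, 0.123], [-0.95, 0.29, -0.95, -2.75, -0.81, -1.9])
real	1m7.274s
user	1m7.363s
sys	0m0.231s
```

```bash
cat > path.py <<'E'
from obs import *
from scipy.spatial.transform import Slerp
def walk(T0,T1,q,n=12):
    S=Slerp([0,1],Rn.from_matrix([T0[:3,:3],T1[:3,:3]])); C=[];e=0;Q=[q]
    for s in np.linspace(0,1,n+1)[1:]:
        T=np.eye(4);T[:3,:3]=S(s).as_matrix();T[:3,3]=T0[:3,3]*(1-s)+T1[:3,3]*s
        q,ei=ik(T,q);e=max(e,ei);C.append(clear(q));Q.append(q)
    return q,e,np.min(C,axis=0),np.array(Q)
if __name__=='__main__':
    qc=arm.get_state()['q'];C=toolT(); print('fk err',np.abs(fk(qc)-C).max(),'clear',clear(qc))
    for t,h in ((45,-45),(55,-45),(60,-50)):
      F=pose(N-[0,0,.042],t,h,42)
      for off in ([-.06,.04],[-.04,.06],[-.08,.0],[-.02,.06]):
        P=pose(N+[*off,-.06],t,h,42)
        q,e,c,Q=walk(C,P,qc); q2,e2,c2,Q2=walk(P,F,q,6)
        print(t,h,off,'1:',round(e,4),c.round(3),Q[:,2].min().round(2),'2:',round(e2,4),c2.round(3),Q2[:,2].min().round(2),q2.round(2))
E
python3 path.py
```

```text
fk err 0.0023747645467323553 clear [0.117 0.046 0.167]
45 -45 [-0.06, 0.04] 1: 0.0 [0.092 0.045 0.116] -0.99 2: 0.0 [0.04  0.027 0.044] -0.89 [ 0.15  0.29 -0.76  0.92 -1.08  0.11]
45 -45 [-0.04, 0.06] 1: 0.0 [0.079 0.047 0.112] -0.99 2: 0.0 [0.04  0.025 0.044] -0.85 [ 0.15  0.29 -0.76  0.92 -1.08  0.11]
45 -45 [-0.08, 0.0] 1: 0.0 [0.073 0.038 0.107] -0.99 2: 0.0 [0.039 0.027 0.044] -0.95 [ 0.15  0.29 -0.76  0.92 -1.08  0.11]
45 -45 [-0.02, 0.06] 1: 0.0 [0.06  0.039 0.093] -0.99 2: 0.0 [0.04  0.022 0.044] -0.81 [ 0.15  0.29 -0.76  0.92 -1.08  0.11]
55 -45 [-0.06, 0.04] 1: 0.0247 [0.103 0.044 0.144] -1.01 2: 0.0 [0.046 0.027 0.08 ] -1.01 [ 0.11  0.28 -0.89  1.13 -1.02 -0.1 ]
55 -45 [-0.04, 0.06] 1: 0.0067 [0.094 0.045 0.129] -1.01 2: 0.0 [0.046 0.022 0.08 ] -0.96 [ 0.11  0.28 -0.89  1.13 -1.02 -0.1 ]
55 -45 [-0.08, 0.0] 1: 0.0706 [0.082 0.039 0.128] -1.01 2: 0.0327 [0.046 0.027 0.08 ] -1.01 [ 0.11  0.28 -0.89  1.13 -1.02 -0.1 ]
55 -45 [-0.02, 0.06] 1: 0.0 [0.075 0.037 0.11 ] -1.01 2: 0.0 [0.046 0.019 0.08 ] -0.92 [ 0.11  0.28 -0.89  1.13 -1.02 -0.1 ]
60 -50 [-0.06, 0.04] 1: 0.0732 [0.104 0.044 0.141] -1.01 2: 0.0271 [0.052 0.027 0.082] -1.01 [ 0.11  0.31 -0.93  1.23 -1.03 -0.31]
60 -50 [-0.04, 0.06] 1: 0.045 [0.098 0.044 0.134] -1.01 2: 0.0 [0.052 0.021 0.082] -1.0 [ 0.11  0.31 -0.93  1.23 -1.03 -0.31]
60 -50 [-0.08, 0.0] 1: 0.1254 [0.087 0.038 0.13 ] -1.01 2: 0.0867 [0.052 0.027 0.082] -1.01 [ 0.11  0.31 -0.93  1.23 -1.03 -0.31]
60 -50 [-0.02, 0.06] 1: 0.0279 [0.079 0.037 0.115] -1.01 2: 0.0 [0.052 0.018 0.082] -0.96 [ 0.11  0.31 -0.93  1.23 -1.03 -0.31]
```

Run:
```python
from path import *
C=toolT(); P=pose(N+[-.04,.06,-.06],45,-45,42); F=pose(N-[0,0,.042],45,-45,42)
d,r=delta(C,P); print(d,r,np.linalg.norm(r),'per 10',d/10,r/10); print(delta(P,F))
```

```text
[ 50.148  12.625 -70.67 ] [-30.632  28.725 -16.499] 45.11835665103913 per 10 [ 5.015  1.263 -7.067] [-3.063  2.873 -1.65 ]
(array([ 40., -60.,  18.]), array([0., 0., 0.]))
```

Call:
move_arm(
  deltas=[
    [5, 1.3, -7, -3.06, 2.87, -1.65],
    [5, 1.3, -7, -3.06, 2.87, -1.65],
    [5, 1.3, -7, -3.06, 2.87, -1.65],
    [5, 1.3, -7, -3.06, 2.87, -1.65],
    [5, 1.3, -7, -3.06, 2.87, -1.65],
  ],
)

```text
t: 10.25
eef_pos: [0.4538, -0.1276, 0.3327]
ee_rot: [2.739, -0.427, -0.48]
force: [0.3, -0.5, -6.6]
width: 0.0156
```

Call:
move_arm(
  deltas=[
    [5, 1.2, -7, -3.06, 2.87, -1.65],
    [5, 1.2, -7, -3.06, 2.87, -1.65],
    [5, 1.2, -7, -3.06, 2.87, -1.65],
    [5, 1.2, -7, -3.06, 2.87, -1.65],
    [5, 1.2, -7, -3.06, 2.87, -1.65],
  ],
)

```text
t: 10.67
eef_pos: [0.4796, -0.121, 0.2974]
ee_rot: [2.361, -0.328, -0.485]
force: [0.2, -0.2, -6.5]
width: 0.0156
```

Run:
```python
from path import *
o=look(['side','scene','wrist'],['mug_mouth','mug','tap_yellow_nozzle'],'6')
s=arm.get_state(); C=toolT(s); m=mug(C); M=m@[0,0,.16,1]; print(s['q'],s['t'],s['force'],s['width'],'mouth',M[:3],'tilt',np.degrees(np.arccos(m[2,2])))
for n in ('side','scene','wrist'): print(n,proj(cam(n),M[:3]),proj(cam(n),m[:3,3]),proj(cam(n),N))
print(delta(C,pose(N-[0,0,.042],45,-45,42)),clear(s['q']))
a=cv2.imread('pics/side_6.png')[160:370,210:420];b=cv2.imread('pics/scene_6.png')[60:270,100:310]
cv2.imwrite('pics/v6.png',cv2.resize(np.hstack([a,b]),(800,400),interpolation=cv2.INTER_CUBIC))
```

```text
side mug_mouth [([199.7, 149.3], 0.91), ([298.4, 264.6], 0.86), ([268.8, 271.2], 0.38)]
side mug [([276.5, 328.2], 0.73), ([199.3, 190.6], 0.61)]
side tap_yellow_nozzle [([327.7, 257.3], 0.58)]
scene mug_mouth [([420.9, 267.2], 0.82), ([200.4, 139.3], 0.57)]
scene mug [([408.9, 295.0], 0.9), ([217.1, 147.5], 0.74), ([345.8, 371.4], 0.61), ([296.6, 288.1], 0.21)]
scene tap_yellow_nozzle []
wrist mug_mouth []
wrist mug [([274.1, 192.2], 0.74)]
wrist tap_yellow_nozzle []
[ 0.309  0.251 -0.846  0.821 -1.11   0.016] 11.2667 [ 0.344 -0.136 -5.922] 0.015582006599878163 mouth [ 0.525 -0.272  0.221] tilt 41.85746818430303
side [301.703 261.43 ] [273.985 328.484] [326.211 258.312]
scene [198.202 138.493] [210.879 143.287] [172.617 119.213]
wrist [277.751  87.424] [278.334 190.647] [ 422.268 -167.097]
(array([ 39.028, -58.308,  13.005]), array([ 0.108,  0.311, -0.053])) [0.08  0.043 0.113]
```

View pics/v6.png

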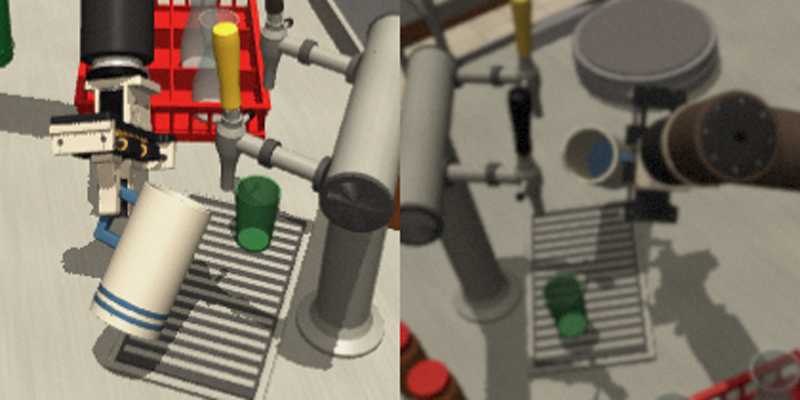

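Call:
move_arm(
  deltas=[
    [8, -12, 0, 0, 0, 0],
    [8, -12, 0, 0, 0, 0],
    [8, -12, 0, 0, 0, 0],
    [8, -12, 0, 0, 0, 0],
    [6, -9, 0, 0, 0, 0],
  ],
)

```text
t: 11.68
eef_pos: [0.5163, -0.1801, 0.2979]
ee_rot: [2.363, -0.328, -0.487]
force: [0.1, -1.0, -4.8]
width: 0.0153
```

Run:
```python
from path import *
for k in range(2):
  o=look(['side','scene'],['mug_mouth','mug','mug_handle','tap_yellow_nozzle'],'7')
s=arm.get_state(); C=toolT(s); m=mug(C); M=m@[0,0,.16,1]; print(s['q'],s['t'],s['force'],s['width'],'mouth',M[:3],'tilt',np.degrees(np.arccos(m[2,2])))
for n in ('side','scene'): print(n,proj(cam(n),M[:3]),proj(cam(n),m[:3,3]),'noz',proj(cam(n),N))
print(delta(C,pose(N-[0,0,.042],45,-45,42)),clear(s['q']))
print(tri([ray(cam('side'),(298.4,264.6)),ray(cam('scene'),(200.4,139.3))]))
a=cv2.imread('pics/side_7.png')[190:340,250:400];b=cv2.imread('pics/scene_7.png')[50:200,110:260]
cv2.imwrite('pics/v7.png',cv2.resize(np.hstack([a,b]),(800,400),interpolation=cv2.INTER_CUBIC))
```

```text
side mug_mouth [([198.6, 148.5], 0.88), ([324.1, 278.8], 0.78)]
side mug [([296.4, 350.6], 0.77), ([331.5, 315.5], 0.7), ([201.6, 191.1], 0.65), ([322.3, 217.7], 0.28)]
side mug_handle [([191.6, 151.4], 0.93), ([289.4, 283.4], 0.59), ([322.4, 216.6], 0.58)]
side tap_yellow_nozzle [([327.7, 254.3], 0.85)]
scene mug_mouth [([179.1, 131.4], 0.88), ([422.2, 267.1], 0.61)]
scene mug [([191.9, 143.9], 0.76), ([405.3, 295.3], 0.7)]
scene mug_handle [([203.5, 135.8], 0.94), ([440.7, 291.1], 0.93)]
scene tap_yellow_nozzle [([171.3, 119.9], 0.9)]
side mug_mouth [([324.4, 278.7], 0.78), ([200.2, 148.4], 0.65)]
side mug [([295.4, 350.3], 0.89), ([204.1, 190.0], 0.82)]
side mug_handle [([288.8, 285.5], 0.65), ([196.5, 151.7], 0.63)]
side tap_yellow_nozzle [([323.9, 260.2], 0.95)]
scene mug_mouth [([177.7, 137.0], 0.96), ([422.0, 267.4], 0.56)]
scene mug [([192.6, 141.7], 0.75), ([405.3, 293.5], 0.73)]
scene mug_handle [([206.1, 134.1], 0.93), ([445.2, 292.0], 0.87)]
scene tap_yellow_nozzle [([171.3, 119.1], 0.55)]
[ 0.149  0.303 -0.789  0.936 -1.058  0.074] 12.6833 [ 0.194 -0.269 -5.264] 0.015467301063214284 mouth [ 0.563 -0.329  0.22 ] tilt 41.95637022056915
side [324.469 277.261] [295.78  346.897] noz [326.211 258.312]
scene [176.666 134.142] [191.668 139.267] noz [172.617 119.213]
(array([ 0.812, -1.479, 13.62 ]), array([ 0.153,  0.215, -0.055])) [0.043 0.034 0.051]
(array([ 0.518, -0.273,  0.213]), [np.float64(0.00040127105764844784), np.float64(0.0004012710576483382)])
```

View pics/v7.png

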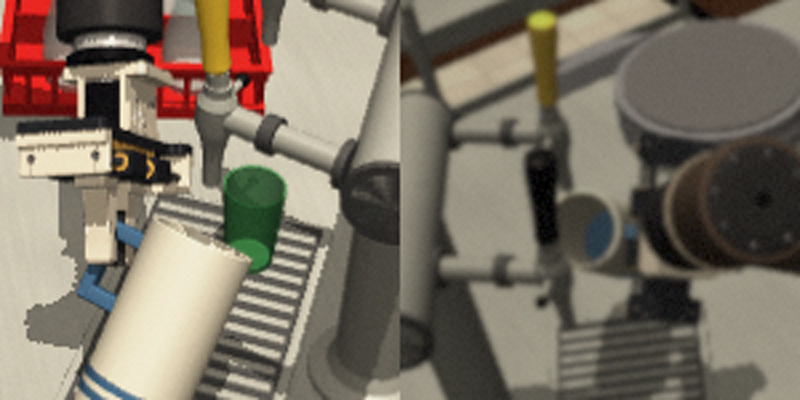

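Run:
```python
from path import *
S=cam('scene');D=cam('side')
print(tri([ray(D,(329.9,260)),ray(S,(172.6,121))]),atz(D,(329.9,260),.275),atz(S,(172.6,121),.275))
a=cv2.imread('pics/side_7.png')[230:310,290:370];b=cv2.imread('pics/scene_7.png')[90:170,140:220]
v=cv2.resize(np.hstack([a,b]),(800,400),interpolation=cv2.INTER_CUBIC)
for i in range(0,80,10):
    for o in (0,400): cv2.line(v,(o+i*5,0),(o+i*5,6),(0,0,255),1); cv2.line(v,(o,i*5),(o+6,i*5),(0,0,255),1)
cv2.imwrite('pics/v8.png',v)
```

```text
(array([ 0.568, -0.33 ,  0.27 ]), [np.float64(0.0032737854723707284), np.float64(0.003273785472370643)]) [ 0.57  -0.336  0.275] [ 0.567 -0.323  0.275]
```

View pics/v8.png

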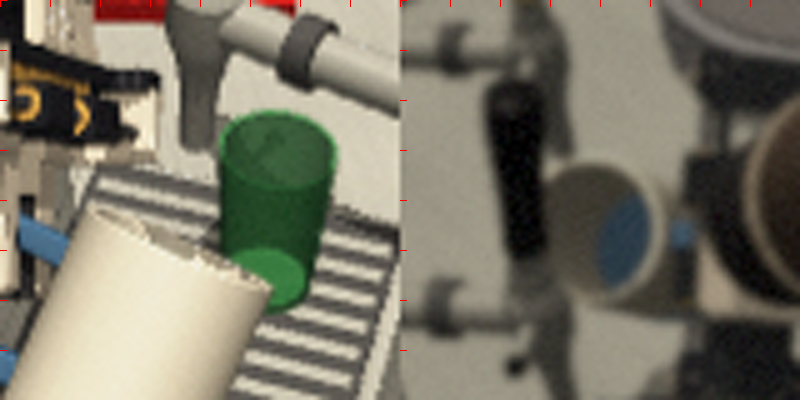

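Run:
```python
from path import *
S=cam('scene');D=cam('side')
n=tri([ray(D,(329.2,259.6)),ray(S,(172.4,120.6))]); m=tri([ray(D,(326.8,280)),ray(S,(181,136.6))]); m2=tri([ray(D,(324.3,278.8)),ray(S,(178.4,134.2))])
print('noz',n,'mouth vis',m,'mouth det',m2); print(n[0]-m[0],n[0]-m2[0])
```

```text
noz (array([ 0.568, -0.33 ,  0.271]), [np.float64(0.002395208361087573), np.float64(0.0023952083610873486)]) mouth vis (array([ 0.562, -0.325,  0.21 ]), [np.float64(0.007785276723261548), np.float64(0.007785276723261576)]) mouth det (array([ 0.56 , -0.329,  0.217]), [np.float64(0.002390250351656719), np.float64(0.0023902503516569067)])
[ 0.006 -0.006  0.062] [ 0.007 -0.001  0.055]
```

Call:
move_arm(
  deltas=[
    [2, -1, 2, 0, 0, 0],
    [2, -1, 3, 0, 0, 0],
    [2, -1, 4, 0, 0, 0],
    [0, 0, 3, 0, 0, 0],
    [0, 0, 2, 0, 0, 0],
  ],
)

```text
t: 13.1
eef_pos: [0.5222, -0.1823, 0.3123]
ee_rot: [2.362, -0.329, -0.487]
force: [0.9, -0.8, -5.0]
width: 0.0158
```

Call:
move_arm(
  deltas=[
    [0, 0, 0, 0, 0, 0],
    [0, 0, 0, 0, 0, 0],
    [0, 0, 0, 0, 0, 0],
    [0, 0, 0, 0, 0, 0],
    [0, 0, 0, 0, 0, 0],
  ],
)

```text
t: 13.52
eef_pos: [0.5219, -0.1822, 0.3116]
ee_rot: [2.362, -0.328, -0.486]
force: [-0.4, 0.8, -6.2]
width: 0.0156
```

Run:
```python
from path import *
o=look(['side','scene'],['mug_mouth','mug'],'9')
s=arm.get_state(); C=toolT(s); m=mug(C); M=m@[0,0,.16,1]; print(s['qd'],s['t'],s['force'],s['width'],'mouth',M[:3],'tilt',np.degrees(np.arccos(m[2,2])))
for n in ('side','scene'): print(n,proj(cam(n),M[:3]))
a=cv2.imread('pics/side_9.png')[230:310,290:370];b=cv2.imread('pics/scene_9.png')[90:170,140:220]
cv2.imwrite('pics/v9.png',cv2.resize(np.hstack([a,b]),(800,400),interpolation=cv2.INTER_CUBIC))
```

```text
side mug_mouth [([198.0, 148.8], 0.75)]
side mug [([299.0, 346.5], 0.74), ([204.7, 193.5], 0.64)]
scene mug_mouth [([173.9, 131.7], 0.94), ([424.0, 266.0], 0.62), ([189.6, 211.8], 0.19)]
scene mug [([407.9, 295.3], 0.89), ([191.2, 139.2], 0.6)]
[ 0.    -0.    -0.    -0.001  0.     0.001] 13.8167 [-0.064 -0.238 -6.004] 0.01589648270968826 mouth [ 0.569 -0.332  0.234] tilt 41.95744355387873
side [327.91  273.076]
scene [173.411 130.859]
```

View pics/v9.png

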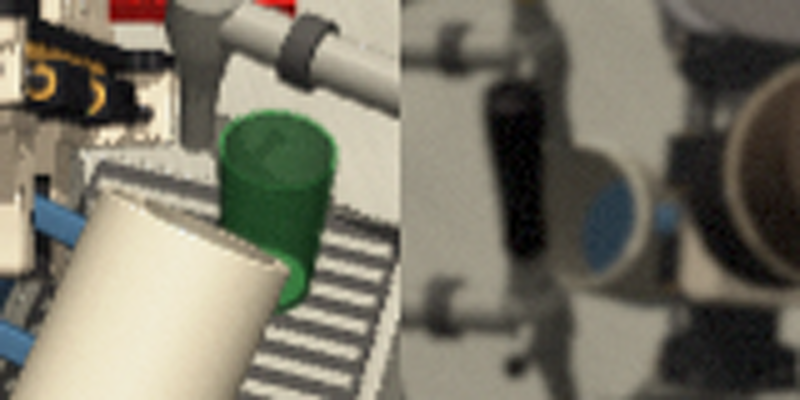

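```bash
python3 -c "
from station import arm
print(arm.job_done())"
```

```text
the job is handed in; nothing more can be done
None
```

The white mug with the blue handle is out of the crate and held, tilted about 42°, with its mouth under the yellow tap's nozzle. I handed the job in at about 13.8 s. `job_done` gives no verdict, so success is my own reading of the last checks.

- **Lift and carry:** I gripped the handle bar at 60 N with the tool leaned 25° to clear the neighbouring carafe. I lifted the mug upright to about 0.24 m and carried it between the taps before tilting.
- **Change of plan:** Tilting the mouth straight back toward the robot was out of reach because one joint (q3) was near its limit. I tilted the mug sideways instead, after checking the reach and clearances.
- **Mouth position:** The arm pose puts the mouth centre at (0.569, -0.332, 0.234) m. I located the nozzle outlet in two cameras at about (0.568, -0.331, 0.272) m. The listed height is 0.275 m.
- **Gap to the nozzle:** It comes to about 4 cm, and roughly 4.5 cm judged from the side picture. The mouth is centred to within a few millimetres.
- **At rest:** Joint speeds were practically zero, the finger opening held at 15.6 mm, and the force matched the mug's weight. No jolt in the force readings suggested a knock.

**Disagreements:**
- The network's nozzle position in the side view was about 3 px off what I saw, so I used the enlarged picture.
- Before the last correction of 6 mm sideways and 14 mm up, the image-based mouth positions differed from the arm pose by up to about 1 cm.
- In the last look the network missed the mouth in the side view. I checked it there by eye.

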